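# Snug a bonsai pot in its bench clamp with a ratcheting ring wrench

### The job

Clamp the teal pot for root work: fit the ring of the loose ratcheting wrench fully down over the clamp's square spindle head and swing its handle back and forth, driving clockwise (seen from above) and letting it slip on each return stroke, until the jaw holds the pot against the stop with about 15 N - well above 8, never over 40, or the pot cracks. Then let go and leave the wrench sitting on the spindle; move the jaw only with the wrench, keep the robot off the pot, and leave the other things on the stool where they are.

Things in the scene. Friction and masses are not known exactly. Their poses are not given: they have to be found in the camera images.
- clamp: Dark steel pot clamp fixed to the stool: base plate 265 x 90 mm and 12 mm thick, with a 52 x 56 mm block, 40 mm high, round the spindle. Origin at stool level under the spindle's axis; its x axis runs along the plate from the spindle through jaw and pot to the stop; z up. The jaw's face starts 82 mm from the spindle axis.
- spindle_foot (a point): Centre of the top of the spindle's flange (38 mm round), 45 mm above the stool, on the spindle's axis: the underside of the wrench's ring sits here when fully down. The steel square above it is 17 mm across flats and 17 mm tall, the upper 6 mm of it tapering to 9 mm. At joint spindle = 0 two of its flats look along the clamp's +x and -x.
- spindle (a joint): Turn of the square-headed spindle in rad, 0 at the start, growing clockwise seen from above. It drives the jaw by rack and pinion, 12 mm per rad. Turning it takes 0.32 N m of friction (3.2 N at a 100 mm grip), plus 0.012 N m per newton on the pot: 0.5 N m at 15 N, 0.8 N m at 40 N. The friction keeps up to about 25 N on the pot when the wrench lets go.
- jaw: Dark steel jaw plate 78 mm wide, 14 mm thick, its top 56 mm above the stool. Origin at the centre of the lower edge of the face that meets the pot; slides along the clamp's +x only when the spindle is turned, 24 to 38 mm from the start till the pot is tight.
- stop: Fixed dark steel plate 78 mm wide, 45 mm tall, on the base plate. Origin at the centre of the lower edge of the face that meets the pot; same axes as the clamp.
- pot: Rectangular teal ceramic pot, open, empty, loose, about 0.45 kg, 84 mm along its x (the clamp's x), 104 mm along y, 58 mm tall. Origin at the centre of its underside; it stands on the base plate between jaw and stop, not touching them at the start. Jaw, pot and stop are rigid: from first tight touch to 15 N the spindle turns only about 0.03 rad.
- wrench: Steel ratcheting ring wrench, 0.28 kg, loose. Origin under the ring's centre; handle along its +x; z up. Ring 54 mm outside, 18 mm tall, with a square bore right through (18.4 mm across flats) in a toothed wheel. Handle 16 mm wide, 16 mm tall, underside flush with the ring's, from 46 to 190 mm from the ring's centre. Swung clockwise from above it drives the wheel; counter-clockwise it slips.
- wrench_grip (a point): Point in the middle of the wrench's handle, 100 mm from the ring's centre and 8 mm above its underside: a good place to hold it.
- rotor (a joint): Clockwise turn (from above) of the wrench's toothed wheel relative to the handle, rad: 0 at the start, +0.419 (24 deg) per click slipped. Slipping drags with under 0.1 N m. A drive stroke first takes up as much as 0.42 rad of ratchet and 0.2 rad of play on the square. At rotor = 0 (and every 90 deg from there) two flats of the bore look along the wrench's +x and -x.
- turntable: Bystander: small round black plastic turntable, 140 mm across, 29 mm tall. Origin under its centre.
- tweezers: Bystander: steel tweezers lying flat on the turntable, 130 mm long along their x, 8 mm tall. Origin at their middle, underside.
- rootpick: Bystander: grey plastic root pick lying across the lid of the white box, 190 mm long along its x, 16 mm thick. Origin near its middle, underside.
- latchbox: Bystander: white plastic box with a lid and toggle latch, closed, 90 x 125 x 55 mm. Origin under its centre.
There are look-alikes about, which are no part of the job. Leave any purple look-alike of the pot alone.

How it is judged:
By the outcome, as a careful person would: the job done as asked, in the order asked, and still so for the second after the job is handed in, with the robot touching nothing.
It also fails if it takes over 72 s, if anything falls off the work surface, if the arm or the gripper's body presses on something with over 40 N, if the wrist force passes 120 N, or if a joint passes its speed limit or range.

### The arm

A 6-joint arm with a two-finger parallel gripper is mounted at the origin on the work surface. World frame = base frame: x ahead of the robot, y to its left, z up, the work surface at z = 0. Lengths are in mm, angles in rad, forces in N, time in s.
With the tool pointing down it reaches from about 350 to 975 mm from the base axis. Payload 7.1 kg.
Tool frame: the origin (TCP) lies between the finger pads; the fingertips stand 8 mm ahead of it and the grasp point (between the pads) lies 11 mm behind it; x points along the fingers, y is the direction in which the jaws open and shut, and the axes are right-handed (so a half turn about x gives the same grasp; the last joint's range is limited). The gripper opens to 88 mm and grips with 3 to 60 N. Pads are 20 mm wide; open, the fingers measure 115 mm over their backs; the gripper's body (75 mm by 178 mm) begins 61 mm behind the grasp point.
Start: joints at [-1.269, 0.423, 1.63, -0, 1.089, -0.019], TCP at [197.096, -593.092, 230.675] pointing down, gripper open.
Joint ranges: [-3, 3], [-0.9, 2.11], [0.09, 2.58], [-1.31, 4.45], [0.11, 2.69], [-2.54, 2.54]. Speed limits (rad/s): [2.39, 2.39, 3.01, 3.14, 3.14, 3.14].

### API

Orientations are given as a rotation vector (axis times angle).
In Python, from workcell import ctrl gives the robot as it stands.
- The arm moves only by the tool apply_moves, never from a script. Its argument "increments" is a list of rows, each an object with "gripper": the opening in per cent of the stroke, from 0 (shut) to 100 (fully open); "delta_pos": the shift along the tool's x, y, z in cm, a list of three; "dr": the turn, a rotation vector about the tool's x, y, z in rad, a list of three. In form: [{"gripper": gripper, "delta_pos": [dx, dy, dz], "dr": [ax, ay, az]}, ...]. A call has exactly 5 rows; each row shifts and turns the commanded pose from where the row before left it, along the tool's axes as they then stand; what a row does not reach is not made up. A row lasts 1/12 s, in which the tool goes at most 41.7 mm and 7.16 degrees, less where a joint would pass 70% of its speed; a pose out of reach is approached as far as the arm can. A call with a gripper value outside its range is refused whole. The fingers move at their own pace and stop on an object; the grip force is fixed at half the most. Time passes only in rows, so rows that do not move let the fingers close, or fill a call up. It gives the time, the measured TCP pose, the force and the opening at its end, in the units of the state.
- ctrl.get_obs(): the state, without advancing time (a new reading comes with each control period).
- ctrl.get_image(name): name is "side" or "top"; returns a dict with "img" (420x560x3 uint8, red, green, blue), "range_z" (420x560 float32, mm along the optical axis (not along the pixel's ray), 0 where there is no reading), "mtx" (3x3 intrinsics, pixels), "rvec" (rotation vector, rad) and "tvec" (3), from world to camera coordinates, as OpenCV has them. Camera axes: x right, y down, z forward; pixel columns grow to the right and rows downward; lengths in mm; the calibration is good to about 2 mm. A picture is of the moment at which its call begins.
- ctrl.close_job(): hands the job in, once; it reports no verdict.
The state is a dict: "t": time; "qpos": joint angles; "qvel": joint speeds; "joint_torque": joint torques, N m; "ee_pos": TCP position; "orientation": TCP orientation; "ft_force": force on the tool from outside, world axes, zero at the start; "moment": the same for the moment, N m; "width": finger opening in mm.
Only numpy, scipy, OpenCV 4.12 (cv2) and the standard library are available. Lean on these libraries where they do the work, as an engineer would, in place of code of your own. Each camera call takes 0.05 s, during which the arm holds its last target. There are 200 camera calls.

## Working session

There is one attempt and no reset: what is moved stays moved. The work goes in short steps, Python scripts to look and compute and a tool call to move; the robot and the scene stay as the last step left them, time stands still between calls to the robot, and variables do not carry over. Pictures are saved under pics/ and viewed, about 8 in all and at most 12, crops included, and the job is handed in when it is done.

Besides the shell and the picture viewer there is one more tool, called after "Call:" as a command line: name --argument value ..., lists and objects as JSON in quotes. apply_moves: Moves the arm, as the interface text tells. Its arguments: {"type":"object","properties":{"increments":{"type":"array","items":{"type":"object","properties":{"gripper":{"type":"number"},"delta_pos":{"type":"array","items":{"type":"number"}},"dr":{"type":"array","items":{"type":"number"}}}}}},"required":["increments"]}

```bash
mkdir -p pics; ls; python3 - <<'E'
from workcell import ctrl
import cv2,numpy as np
print(ctrl.get_obs())
for n in("top","side"):
    d=ctrl.get_image(n); cv2.imwrite(f"pics/{n}0.png",d["img"][:,:,::-1]); np.savez(f"{n}0.npz",**d)
    print(n,d["mtx"],d["rvec"],d["tvec"])
E
```

```text
pics
{'t': 0.0, 'qpos': array([-1.26900596e+00,  4.23803287e-01,  1.63064313e+00,  2.23580403e-05,
        1.08856198e+00, -1.90163452e-02]), 'qvel': array([-1.36046202e-03,  6.76644705e-04, -9.84611731e-04, -4.13107383e-04,
        2.08791849e-04,  5.58629050e-05]), 'joint_torque': array([-4.66460246e-03, -5.44634235e+01, -2.73674583e+01,  6.41975901e-02,
        2.26462469e-02, -1.20356299e-04]), 'ee_pos': array([ 196.95297641, -592.62458212,  229.94352978]), 'orientation': array([ 2.04842921,  0.33289876, -2.04880254]), 'ft_force': array([0.23450077, 0.66092679, 0.253799  ]), 'moment': array([0.01566476, 0.00517986, 0.01539378]), 'width': 88.01607108420735}
top [[388.0371831    0.         281.57100207]
 [  0.         388.0371831  210.07760851]
 [  0.           0.           1.        ]] [ 2.1429088  -2.18176121  0.11539868] [ 18.21807088 573.42261956 708.47192951]
side [[394.04174328   0.         273.7101763 ]
 [  0.         394.04174328 217.357218  ]
 [  0.           0.           1.        ]] [ 0.42570403 -2.66478908  1.26802636] [550.8287859  126.68849794 571.06274572]
```

View pics/top0.png

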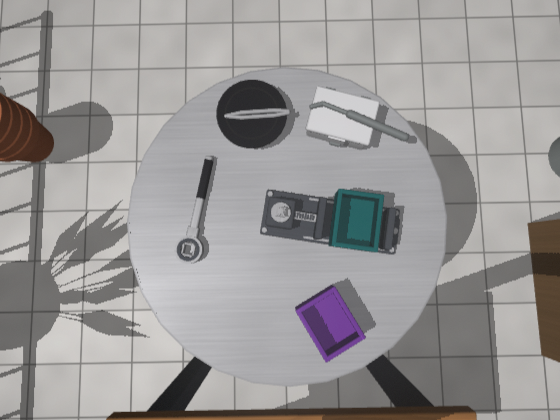

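View pics/side0.png

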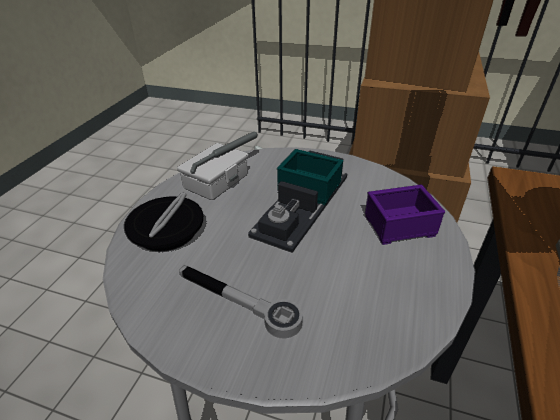

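Top view: wrench ring at (189,249) with handle up to (208,158). Clamp spindle at (281,212), jaw at ~(322,220), teal pot at (358,220). Look-alikes: the purple pot at (330,323) for the teal pot, and the tweezers (255,113) and root pick (365,122) as long objects that could be taken for the wrench. I choose the wrench with the ring at (189,249) and the teal pot in the clamp.

```bash
cat > h.py <<'E'
import cv2,numpy as np
def cam(d): 
    R=cv2.Rodrigues(d["rvec"])[0]; return R,d["tvec"].reshape(3),d["mtx"]
def ray(d,uv,z):
    R,t,K=cam(d); uv=np.atleast_2d(np.asarray(uv,float))
    r=np.c_[uv,np.ones(len(uv))]@np.linalg.inv(K).T@R; c=-R.T@t
    return c+r*((z-c[2])/r[:,2])[:,None]
def cloud(d):
    R,t,K=cam(d); v,u=np.mgrid[:420,:560]; p=np.stack([u,v,np.ones_like(u)],-1)@np.linalg.inv(K).T*d["range_z"][...,None]
    return (p-t)@R
def proj(d,P):
    return cv2.projectPoints(np.atleast_2d(np.asarray(P,float)),d["rvec"],d["tvec"],d["mtx"],None)[0][:,0]
E
python3 - <<'E'
from h import *
for n in("top","side"):
    d=dict(np.load(n+"0.npz")); P=cloud(d); print(n,"cam",-cam(d)[0].T@cam(d)[1])
    pts={"top":[(189,249),(189,237),(208,165),(197,215),(281,212),(265,225),(358,222),(320,220),(180,300),(255,130)],
     "side":[(284,316),(284,304),(200,276),(240,295),(280,212),(262,238),(340,170),(300,195),(200,350)]}[n]
    for p in pts: print(p,P[p[1],p[0]].round(1))
    s=cv2.resize(d["img"][145:275,150:290] if n=="top" else d["img"][185:345,170:350],None,fx=4 if n=="top" else 3,fy=4 if n=="top" else 3,interpolation=cv2.INTER_CUBIC)
    cv2.imwrite(f"pics/c_{n}.png",s[:,:,::-1])
# height mask of wrench in top
d=dict(np.load("top0.npz")); P=cloud(d)
z=P[...,2]; m=((z>6)&(z<30)).astype(np.uint8); m[:, :150]=0;m[:,240:]=0;m[:140]=0;m[290:]=0
c=max(cv2.findContours(m,0,1)[0],key=cv2.contourArea); print(cv2.minAreaRect(c),cv2.boundingRect(c))
Q=P[m>0]; print(len(Q),Q.mean(0),Q[:,2].max(),np.percentile(Q[:,2],[10,50,90]))
E
```

```text
top cam [491.77132475   5.55796262 767.59881894]
(189, 249) [503.4 192.6  -3.2]
(189, 237) [526.1 187.5  18.7]
(208, 165) [667.9 151.9  15. ]
(197, 215) [568.8 172.9  15.8]
(281, 212) [566.8   8.9  61.6]
(265, 225) [547.3  40.9   9.8]
(358, 222) [ 548.9 -138.4   23.5]
(320, 220) [551.5 -62.7  54.4]
(180, 300) [404.9 208.7  -0.9]
(255, 130) [733.5  57.4  27. ]
side cam [394.83751071 519.30944807 469.03733724]
(284, 316) [504.2 182.3  -0.6]
(284, 304) [506.6 174.5  16.4]
(200, 276) [648.7 160.3  13.8]
(240, 295) [573.8 177.6  15.3]
(280, 212) [562.6  19.7  55.3]
(262, 238) [589.1  41.8   7.8]
(340, 170) [ 493.3 -151.5   48.8]
(300, 195) [547.7 -53.3  43.9]
(200, 350) [ 5.950e+02  2.699e+02 -4.000e-01]
((192.79702758789062, 209.0712432861328), (28.619312286376953, 109.3954086303711), 6.604835510253906) (174, 156, 40, 108)
1360 [564.76589085 174.23708865  15.39167692] 29.63916179077356 [12.31782514 15.28226352 18.08187918]
```

View pics/c_top.png

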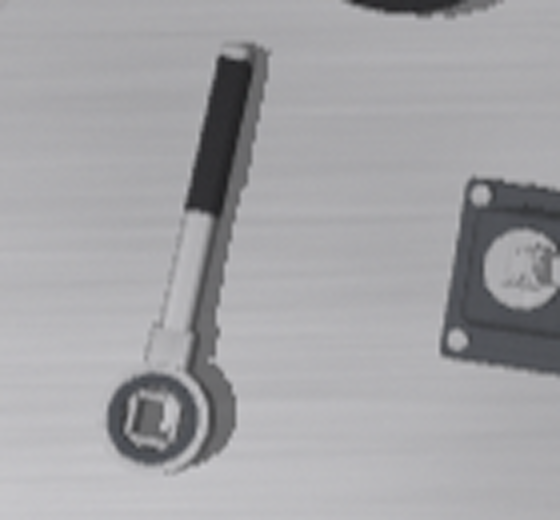

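The crop shows the ring's dark annulus at about crop (153,416), the bore's flats aligned with the handle, and the handle end at (237,48). The round flange sits at (521,269). It is the right wrench. Now the precise measurement.

```bash
python3 - <<'E'
from h import *
from scipy.spatial.transform import Rotation as Ro
print(Ro.from_rotvec([2.04842921,0.33289876,-2.04880254]).as_matrix().round(3))
for n in("top","side"):
    d=dict(np.load(n+"0.npz")); P=cloud(d); g=cv2.cvtColor(d["img"],cv2.COLOR_RGB2GRAY); z=P[...,2]
    print("==",n)
    # handle: points in height band, PCA on those >60mm from ring
    c=ray(d,[(187.9,248.6)] if n=="top" else [(283.5,315)],18)[0]
    near=np.hypot(P[...,0]-c[0],P[...,1]-c[1])
    m=((z>9)&(z<24)&(near<34)).astype(np.uint8)
    cc=cv2.findContours(m,0,1)[0]; cc=max(cc,key=cv2.contourArea)
    xy=ray(d,cc[:,0],18)[:,:2]; e=cv2.minEnclosingCircle(xy.astype(np.float32)); print("ring seed",c.round(1),"encl",e)
    dk=((g<85)&(near<34)&(z>9)).astype(np.uint8); cd=max(cv2.findContours(dk,0,1)[0],key=cv2.contourArea)
    el=cv2.fitEllipse(cd); print("dark annulus",el, ray(d,[el[0]],18).round(1))
    h=(z>9)&(z<24)&(near>60)&(near<200)&(P[...,0]>c[0])&(P[...,1]>110)
    v,u=np.nonzero(h); H=ray(d,np.c_[u,v],16)[:,:2]; L=cv2.fitLine(H.astype(np.float32),2,0,.01,.01).ravel()
    print("handle yaw",np.degrees(np.arctan(L[1]/L[0])),"pt",L[2:],"len max",near[h].max())
    # flange
    f=((np.hypot(P[...,0]-566,P[...,1]-9)<32)&(g>120)&(z>38)).astype(np.uint8); cf=max(cv2.findContours(f,0,1)[0],key=cv2.contourArea)
    el=cv2.fitEllipse(cf); print("flange",el,ray(d,[el[0]],45).round(1))
    # plate: dark, z 6..17
    s=slice(None); pl=((z>6)&(z<17)&(g<120)&(np.abs(P[...,1]+90)<160)&(np.abs(P[...,0]-555)<75)).astype(np.uint8)
    v,u=np.nonzero(pl); H=ray(d,np.c_[u,v],12)[:,:2]; r=cv2.minAreaRect(H.astype(np.float32)); print("plate",r,cv2.boxPoints(r).round(0).tolist())
    o=(140,255,170,425) if n=="top" else (140,260,235,360)
    cv2.imwrite(f"pics/cl_{n}.png",cv2.resize(d["img"][o[0]:o[1],o[2]:o[3]][:,80 if n=="top" else 0:],None,fx=4,fy=4,interpolation=cv2.INTER_CUBIC)[:,:,::-1])
E
```

```text
[[-0.     0.315 -0.949]
 [ 0.001 -0.949 -0.315]
 [-1.    -0.001 -0.   ]]
== top
ring seed [503.9 189.6  18. ] encl ((506.10833740234375, 188.370849609375), 31.289039611816406)
dark annulus ((187.9944610595703, 249.08555603027344), (18.698137283325195, 19.75213050842285), 26.506000518798828) [[503.  189.4  18. ]]
handle yaw -12.03069 pt [623.64276 162.93787] len max 186.95906281237717
flange ((279.68621826171875, 211.78826904296875), (18.11571502685547, 19.136259078979492), 176.86183166503906) [[569.   11.5  45. ]]
plate ((551.6878662109375, -86.68441772460938), (266.28515625, 88.54451751708984), 80.17779541015625) [[485.0, -210.0], [573.0, -225.0], [618.0, 37.0], [531.0, 52.0]]
== side
ring seed [501.1 194.2  18. ] encl ((503.6188659667969, 195.6728057861328), 29.99469566345215)
dark annulus ((283.13812255859375, 314.18646240234375), (24.86406707763672, 30.64773178100586), 89.62673950195312) [[502.  193.1  18. ]]
handle yaw -12.308274 pt [619.33997 170.14836] len max 191.38656242097017
flange ((278.20916748046875, 213.98854064941406), (11.64544677734375, 18.264734268188477), 93.44058227539062) [[568.   13.4  45. ]]
plate ((550.2935180664062, -79.50985717773438), (270.5062561035156, 90.2181625366211), 80.13579559326172) [[483.0, -205.0], [572.0, -220.0], [618.0, 46.0], [529.0, 61.0]]
```

View pics/cl_top.png

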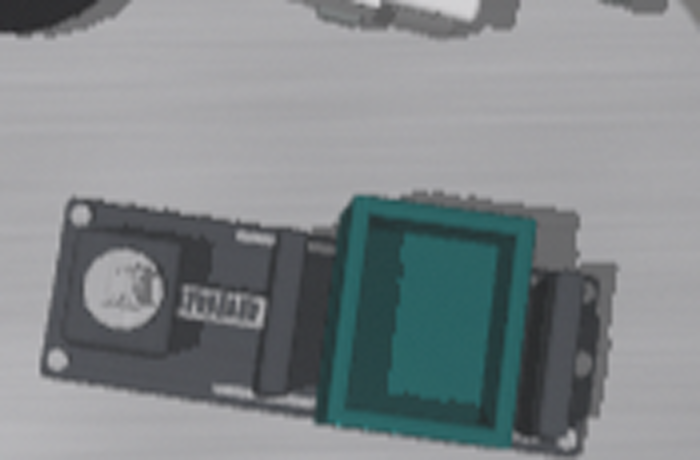

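Both views agree: wrench ring about (502.5,191), handle yaw −12.1°, spindle (568.5,12.5), clamp yaw −99.8°. So the bore fits with the handle at yaw −9.8°. The crop shows the teal pot between jaw and stop, with gaps on both sides. Now approaching the handle.

Call:
apply_moves --increments '[{"gripper": 100, "delta_pos": [0, 0, 0], "dr": [0.1065, 0, 0]}, {"gripper": 100, "delta_pos": [0, 0, 0], "dr": [0.1065, 0, 0]}, {"gripper": 100, "delta_pos": [0, 0, 0], "dr": [0.1065, 0, 0]}, {"gripper": 100, "delta_pos": [0, 0, 0], "dr": [0.1065, 0, 0]}, {"gripper": 100, "delta_pos": [0, 0, 0], "dr": [0.1065, 0, 0]}]'

```text
t: 0.52
ee_pos: [197.0, -592.8, 230.2]
orientation: [-2.106, 0.229, 2.107]
ft_force: [-0.5, 0.0, -1.0]
width: 87.8
```

Call:
apply_moves --increments '[{"gripper": 100, "delta_pos": [0, -3.32, -0.94], "dr": [0, 0, 0]}, {"gripper": 100, "delta_pos": [0, -3.32, -0.94], "dr": [0, 0, 0]}, {"gripper": 100, "delta_pos": [0, -3.32, -0.94], "dr": [0, 0, 0]}, {"gripper": 100, "delta_pos": [0, -3.32, -0.94], "dr": [0, 0, 0]}, {"gripper": 100, "delta_pos": [0, -3.32, -0.94], "dr": [0, 0, 0]}]'

```text
t: 0.93
ee_pos: [278.2, -439.0, 230.3]
orientation: [-2.109, 0.224, 2.11]
ft_force: [1.0, -0.6, -0.4]
width: 88.1
```

Call:
apply_moves --increments '[{"gripper": 100, "delta_pos": [0, -3.32, -0.94], "dr": [0, 0, 0]}, {"gripper": 100, "delta_pos": [0, -3.32, -0.94], "dr": [0, 0, 0]}, {"gripper": 100, "delta_pos": [0, -3.32, -0.94], "dr": [0, 0, 0]}, {"gripper": 100, "delta_pos": [0, -3.32, -0.94], "dr": [0, 0, 0]}, {"gripper": 100, "delta_pos": [0, -3.32, -0.94], "dr": [0, 0, 0]}]'

```text
t: 1.35
ee_pos: [359.0, -286.6, 230.5]
orientation: [-2.109, 0.224, 2.11]
ft_force: [0.8, -0.3, -0.2]
width: 88.1
```

Call:
apply_moves --increments '[{"gripper": 100, "delta_pos": [0, -3.32, -0.94], "dr": [0, 0, 0]}, {"gripper": 100, "delta_pos": [0, -3.32, -0.94], "dr": [0, 0, 0]}, {"gripper": 100, "delta_pos": [0, -3.32, -0.94], "dr": [0, 0, 0]}, {"gripper": 100, "delta_pos": [0, -3.32, -0.94], "dr": [0, 0, 0]}, {"gripper": 100, "delta_pos": [0, -3.32, -0.94], "dr": [0, 0, 0]}]'

```text
t: 1.77
ee_pos: [439.9, -134.2, 230.6]
orientation: [-2.109, 0.224, 2.11]
ft_force: [0.2, -0.5, -1.0]
width: 87.8
```

Call:
apply_moves --increments '[{"gripper": 100, "delta_pos": [0, -3.32, -0.94], "dr": [0, 0, 0]}, {"gripper": 100, "delta_pos": [0, -3.32, -0.94], "dr": [0, 0, 0]}, {"gripper": 100, "delta_pos": [0, -3.32, -0.94], "dr": [0, 0, 0]}, {"gripper": 100, "delta_pos": [0, -3.32, -0.94], "dr": [0, 0, 0]}, {"gripper": 100, "delta_pos": [0, -3.32, -0.94], "dr": [0, 0, 0]}]'

```text
t: 2.18
ee_pos: [520.7, 18.3, 230.5]
orientation: [-2.109, 0.224, 2.11]
ft_force: [-0.6, -0.9, 0.4]
width: 88.0
```

Call:
apply_moves --increments '[{"gripper": 100, "delta_pos": [0, -3.32, -0.94], "dr": [0, 0, 0]}, {"gripper": 100, "delta_pos": [0, -3.32, -0.94], "dr": [0, 0, 0]}, {"gripper": 100, "delta_pos": [0, -3.32, -0.94], "dr": [0, 0, 0]}, {"gripper": 100, "delta_pos": [0, -3.32, -0.94], "dr": [0, 0, 0]}, {"gripper": 100, "delta_pos": [0, -3.3, -0.9], "dr": [0, 0, 0]}]'

```text
t: 2.6
ee_pos: [601.1, 170.6, 230.3]
orientation: [-2.109, 0.224, 2.111]
ft_force: [0.6, 0.6, -1.1]
width: 87.7
```

Call:
apply_moves --increments '[{"gripper": 100, "delta_pos": [3.5, 0, 0], "dr": [0, 0, 0]}, {"gripper": 100, "delta_pos": [3.5, 0, 0], "dr": [0, 0, 0]}, {"gripper": 100, "delta_pos": [3.5, 0, 0], "dr": [0, 0, 0]}, {"gripper": 100, "delta_pos": [3.5, 0, 0], "dr": [0, 0, 0]}, {"gripper": 100, "delta_pos": [3.0, 0, 0], "dr": [0, 0, 0]}]'

```text
t: 3.02
ee_pos: [599.7, 168.8, 58.1]
orientation: [-2.108, 0.225, 2.112]
ft_force: [0.4, 0.5, -0.7]
width: 88.0
```

```bash
python3 - <<'E'
from workcell import ctrl
from scipy.spatial.transform import Rotation as Ro
from h import *
o=ctrl.get_obs(); print(o["ee_pos"],o["qpos"].round(2)); print(Ro.from_rotvec(o["orientation"]).as_matrix().round(3))
d=ctrl.get_image("side"); i=d["img"].copy()
cv2.imwrite("pics/s1.png",i[180:360,130:330][:,:,::-1].repeat(3,0).repeat(3,1))
E
```

```text
[599.729138   168.79447011  58.09514837] [ 0.26  0.65  1.72 -0.    0.77  2.04]
[[-0.002 -0.21  -0.978]
 [-0.    -0.978  0.21 ]
 [-1.     0.001  0.002]]
```

View pics/s1.png

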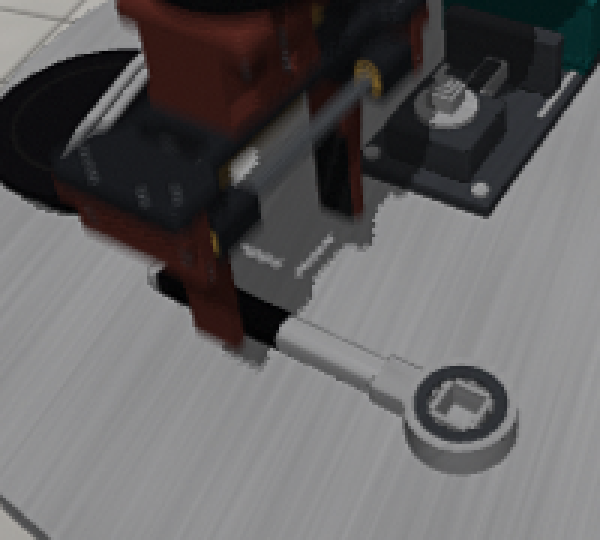

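The image shows the fingers straddling the handle, with the ring clear at (460,405). Descending and gripping.

Call:
apply_moves --increments '[{"gripper": 100, "delta_pos": [1.6, 0, 0], "dr": [0, 0, 0]}, {"gripper": 100, "delta_pos": [1.6, 0, 0], "dr": [0, 0, 0]}, {"gripper": 100, "delta_pos": [1.0, 0, 0], "dr": [0, 0, 0]}, {"gripper": 100, "delta_pos": [0.5, 0, 0], "dr": [0, 0, 0]}, {"gripper": 100, "delta_pos": [0, 0, 0], "dr": [0, 0, 0]}]'

```text
t: 3.48
ee_pos: [600.4, 168.7, 13.2]
orientation: [-2.109, 0.225, 2.111]
ft_force: [-0.3, 0.4, -0.1]
width: 87.8
```

Call:
apply_moves --increments '[{"gripper": 0, "delta_pos": [0, 0, 0], "dr": [0, 0, 0]}, {"gripper": 0, "delta_pos": [0, 0, 0], "dr": [0, 0, 0]}, {"gripper": 0, "delta_pos": [0, 0, 0], "dr": [0, 0, 0]}, {"gripper": 0, "delta_pos": [0, 0, 0], "dr": [0, 0, 0]}, {"gripper": 0, "delta_pos": [0, 0, 0], "dr": [0, 0, 0]}]'

```text
t: 3.9
ee_pos: [601.1, 169.0, 14.3]
orientation: [-2.11, 0.224, 2.109]
ft_force: [-0.2, 0.8, 0.5]
width: 58.1
```

Call:
apply_moves --increments '[{"gripper": 0, "delta_pos": [0, 0, 0], "dr": [0, 0, 0]}, {"gripper": 0, "delta_pos": [0, 0, 0], "dr": [0, 0, 0]}, {"gripper": 0, "delta_pos": [0, 0, 0], "dr": [0, 0, 0]}, {"gripper": 0, "delta_pos": [0, 0, 0], "dr": [0, 0, 0]}, {"gripper": 0, "delta_pos": [0, 0, 0], "dr": [0, 0, 0]}]'

```text
t: 4.32
ee_pos: [600.8, 168.9, 13.6]
orientation: [-2.11, 0.224, 2.11]
ft_force: [0.6, -0.9, -0.5]
width: 24.9
```

Call:
apply_moves --increments '[{"gripper": 0, "delta_pos": [0.35, 0, 0], "dr": [0, 0, 0]}, {"gripper": 0, "delta_pos": [0, 0, 0], "dr": [0, 0, 0]}, {"gripper": 0, "delta_pos": [0, 0, 0], "dr": [0, 0, 0]}, {"gripper": 0, "delta_pos": [0, 0, 0], "dr": [0, 0, 0]}, {"gripper": 0, "delta_pos": [0, 0, 0], "dr": [0, 0, 0]}]'

```text
t: 4.73
ee_pos: [600.6, 168.8, 10.0]
orientation: [-2.109, 0.224, 2.11]
ft_force: [0.6, -0.2, -2.5]
width: 15.8
```

Call:
apply_moves --increments '[{"gripper": 0, "delta_pos": [0, 0, 0], "dr": [0, 0, 0]}, {"gripper": 0, "delta_pos": [-0.5, 0, 0], "dr": [0, 0, 0]}, {"gripper": 0, "delta_pos": [-1.5, 0, 0], "dr": [0, 0, 0]}, {"gripper": 0, "delta_pos": [-2.5, 0, 0], "dr": [0, 0, 0]}, {"gripper": 0, "delta_pos": [-2.0, 0, 0], "dr": [0, 0, 0]}]'

```text
t: 5.15
ee_pos: [600.6, 168.8, 76.9]
orientation: [-2.109, 0.224, 2.11]
ft_force: [1.1, 0.4, -2.2]
width: 16.1
```

Call:
apply_moves --increments '[{"gripper": 0, "delta_pos": [-2.0, 0, 0], "dr": [0, 0, 0]}, {"gripper": 0, "delta_pos": [-1.0, 0, 0], "dr": [0, 0, 0]}, {"gripper": 0, "delta_pos": [0, 0, 0], "dr": [0, 0, 0]}, {"gripper": 0, "delta_pos": [0, 0, 0], "dr": [0, 0, 0]}, {"gripper": 0, "delta_pos": [0, 0, 0], "dr": [0, 0, 0]}]'

```text
t: 5.57
ee_pos: [600.0, 168.7, 104.4]
orientation: [-2.108, 0.225, 2.112]
ft_force: [0.4, 0.5, -2.6]
width: 15.4
```

```bash
python3 - <<'E'
from workcell import ctrl
from h import *
o=ctrl.get_obs(); print(o["ee_pos"],o["ft_force"],o["moment"],o["width"])
for n in("top","side"):
    d=ctrl.get_image(n); np.savez(n+"2.npz",**d); P=cloud(d); e=o["ee_pos"]
    c=e[:2]-100*np.array([.978,-.21]); near=np.hypot(P[...,0]-c[0],P[...,1]-c[1]); z=P[...,2]
    m=(near<40)&(z>50)&(z<140); print(n,m.sum(),np.percentile(z[m],[5,50,95]) if m.sum() else "")
    y,x=proj(d,[*c,90])[0][::-1].astype(int); cv2.imwrite(f"pics/{n}2.png",cv2.resize(d["img"][max(y-70,0):y+70,max(x-70,0):x+90],None,fx=3,fy=3)[:,:,::-1]); print(x,y)
a=np.hstack([cv2.resize(cv2.imread(f"pics/{n}2.png"),(400,350)) for n in("top","side")]); cv2.imwrite("pics/both2.png",a)
E
```

```text
[599.99815258 168.66132005 104.37381556] [ 0.39965205  0.50467769 -2.58801211] [ 0.02643076 -0.13447888 -0.03761765] 15.375084341392723
top 34 [ 93.6165266  100.61205951 109.24065466]
177 249
side 1613 [ 95.51982756 109.20134506 111.16994003]
283 277
```

View pics/both2.png

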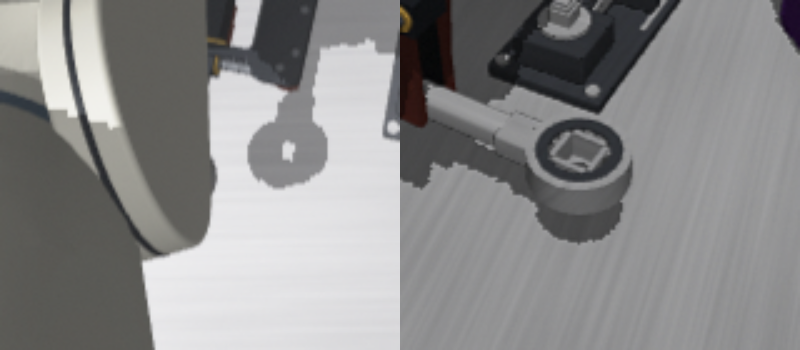

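The wrench is lifted level (side view: ring at right panel (580,150)). The top view is blocked by the arm, so I use the side camera for the relative position.

```bash
python3 - <<'E'
from h import *
d=dict(np.load("side2.npz")); P=cloud(d); z=P[...,2]; g=cv2.cvtColor(d["img"],cv2.COLOR_RGB2GRAY)
near=np.hypot(P[...,0]-502,P[...,1]-191)
dk=((g<85)&(near<32)&(z>95)).astype(np.uint8); cd=max(cv2.findContours(dk,0,1)[0],key=cv2.contourArea); el=cv2.fitEllipse(cd)
r=ray(d,[el[0]],112.4)[0]; print(el,"ring",r)
Q=P[(near<30)&(z>106)]; pl=np.linalg.lstsq(np.c_[Q[:,:2]-Q[:,:2].mean(0),np.ones(len(Q))],Q[:,2],rcond=None)[0]; print("plane",pl,len(Q))
f=((np.hypot(P[...,0]-566,P[...,1]-9)<32)&(g>120)&(z>38)).astype(np.uint8); cf=max(cv2.findContours(f,0,1)[0],key=cv2.contourArea); ef=cv2.fitEllipse(cf)
print(ef,ray(d,[ef[0]],45))
print(ray(d,proj(d,[600,168.7,112.4]),112.4))
E
```

```text
((284.2122802734375, 266.7184753417969), (24.17209815979004, 34.161128997802734), 89.93224334716797) ring [500.22201218 192.10172243 112.4       ]
plane [  2.31414562   2.02655628 144.63530194] 1208
((279.96331787109375, 215.71200561523438), (9.62803840637207, 17.00973892211914), 73.52603149414062) [[563.62976954  17.06116288  45.        ]]
[[600.  168.7 112.4]]
```

Call:
apply_moves --increments '[{"gripper": 0, "delta_pos": [0, 0, 0], "dr": [-0.04, 0, 0]}, {"gripper": 0, "delta_pos": [0, 3.2, -1.9], "dr": [0, 0, 0]}, {"gripper": 0, "delta_pos": [0, 3.2, -1.9], "dr": [0, 0, 0]}, {"gripper": 0, "delta_pos": [0, 3.2, -1.9], "dr": [0, 0, 0]}, {"gripper": 0, "delta_pos": [0, 3.2, -1.9], "dr": [0, 0, 0]}]'

```text
t: 6.08
ee_pos: [653.5, 28.5, 103.8]
orientation: [-2.13, 0.183, 2.135]
ft_force: [-0.1, 0.5, -3.0]
width: 16.1
```

Call:
apply_moves --increments '[{"gripper": 0, "delta_pos": [0, 2.27, -1.45], "dr": [0, 0, 0]}, {"gripper": 0, "delta_pos": [0, 1.0, -0.6], "dr": [0, 0, 0]}, {"gripper": 0, "delta_pos": [1.5, 0, 0], "dr": [0, 0, 0]}, {"gripper": 0, "delta_pos": [1.2, 0, 0], "dr": [0, 0, 0]}, {"gripper": 0, "delta_pos": [0, 0, 0], "dr": [0, 0, 0]}]'

```text
t: 6.5
ee_pos: [665.1, -4.7, 73.8]
orientation: [-2.124, 0.183, 2.14]
ft_force: [-1.3, -0.9, -3.4]
width: 15.9
```

```bash
python3 - <<'E'
from workcell import ctrl
from h import *
o=ctrl.get_obs(); print(o["ee_pos"],o["orientation"],o["ft_force"],o["moment"],o["width"],o["qpos"].round(2))
a=[]
for n in("top","side"):
    d=ctrl.get_image(n); np.savez(n+"3.npz",**d); P=cloud(d)
    x,y=proj(d,[568,12,84])[0].astype(int); a.append(cv2.resize(d["img"][y-35:y+35,x-40:x+40],(400,350),interpolation=cv2.INTER_CUBIC))
    g=cv2.cvtColor(d["img"],cv2.COLOR_RGB2GRAY); z=P[...,2]; near=np.hypot(P[...,0]-568,P[...,1]-12)
    dk=((g<85)&(near<32)&(z>70)&(z<100)).astype(np.uint8); cs=cv2.findContours(dk,0,1)[0]
    if cs:
        el=cv2.fitEllipse(max(cs,key=cv2.contourArea)); print(n,el,"ring",ray(d,[el[0]],o["ee_pos"][2]+8))
cv2.imwrite("pics/both3.png",np.hstack(a)[:,:,::-1])
E
```

```text
[665.06467236  -4.65953854  73.81267577] [-2.12429201  0.1828868   2.13977147] [-1.29172643 -0.92218479 -3.40906769] [ 0.02675854 -0.01205233 -0.02866828] 15.925436475625128 [-0.03  0.68  1.61  0.    0.86  1.72]
side ((279.3982238769531, 197.00877380371094), (14.327394485473633, 25.287120819091797), 89.24563598632812) ring [[565.36963207  13.37614674  81.81267577]]
```

View pics/both3.png

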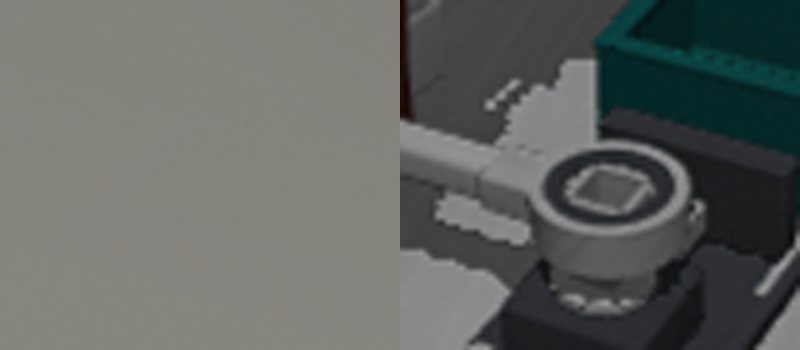

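Side view: the ring (right panel (615,185)) hovers over the spindle, about 2–3 mm short in +x. Let it settle and re-read.

Call:
apply_moves --increments '[{"gripper": 0, "delta_pos": [0, 0, 0], "dr": [0, 0, 0]}, {"gripper": 0, "delta_pos": [0, 0, 0], "dr": [0, 0, 0]}, {"gripper": 0, "delta_pos": [0, 0, 0], "dr": [0, 0, 0]}, {"gripper": 0, "delta_pos": [0, 0, 0], "dr": [0, 0, 0]}, {"gripper": 0, "delta_pos": [0, 0, 0], "dr": [0, 0, 0]}]'

```text
t: 7.02
ee_pos: [668.6, -5.7, 78.6]
orientation: [-2.133, 0.183, 2.131]
ft_force: [-0.2, 0.4, -2.2]
width: 15.7
```

Call:
apply_moves --increments '[{"gripper": 0, "delta_pos": [0.4, -0.05, 0.08], "dr": [0, 0, 0]}, {"gripper": 0, "delta_pos": [0.4, 0, 0], "dr": [0, 0, 0]}, {"gripper": 0, "delta_pos": [0.4, 0, 0], "dr": [0, 0, 0]}, {"gripper": 0, "delta_pos": [0, 0, 0], "dr": [0, 0, 0]}, {"gripper": 0, "delta_pos": [0, 0, 0], "dr": [0, 0, 0]}]'

```text
t: 7.43
ee_pos: [667.6, -5.3, 65.7]
orientation: [-2.131, 0.184, 2.132]
ft_force: [-0.4, -0.4, -3.3]
width: 15.7
```

Call:
apply_moves --increments '[{"gripper": 0, "delta_pos": [0.3, 0, 0], "dr": [0, 0, 0]}, {"gripper": 0, "delta_pos": [0.2, 0, 0], "dr": [0, 0, 0]}, {"gripper": 0, "delta_pos": [0, 0, 0], "dr": [0, 0, 0]}, {"gripper": 0, "delta_pos": [0, 0, 0], "dr": [0, 0, 0]}, {"gripper": 0, "delta_pos": [0, 0, 0], "dr": [0, 0, 0]}]'

```text
t: 7.85
ee_pos: [667.8, -5.3, 61.1]
orientation: [-2.132, 0.183, 2.132]
ft_force: [1.0, 0.3, -3.6]
width: 15.7
```

Call:
apply_moves --increments '[{"gripper": 0, "delta_pos": [0.3, 0, 0], "dr": [0, 0, 0]}, {"gripper": 0, "delta_pos": [0.2, 0, 0], "dr": [0, 0, 0]}, {"gripper": 0, "delta_pos": [0.1, 0, 0], "dr": [0, 0, 0]}, {"gripper": 0, "delta_pos": [0, 0, 0], "dr": [0, 0, 0]}, {"gripper": 0, "delta_pos": [0, 0, 0], "dr": [0, 0, 0]}]'

```text
t: 8.27
ee_pos: [667.9, -5.3, 55.1]
orientation: [-2.132, 0.183, 2.132]
ft_force: [1.2, -0.2, -3.0]
width: 15.8
```

```bash
python3 - <<'E'
from workcell import ctrl
from h import *
o=ctrl.get_obs(); print(o["ee_pos"],o["orientation"],o["ft_force"],o["moment"],o["width"],o["qpos"].round(2))
d=ctrl.get_image("side"); x,y=proj(d,[568,12,63])[0].astype(int)
P=cloud(d);g=cv2.cvtColor(d["img"],cv2.COLOR_RGB2GRAY); z=P[...,2]; near=np.hypot(P[...,0]-568,P[...,1]-12)
print(np.percentile(z[(near<25)&(z>40)],[50,90,97]))
dk=((g<85)&(near<32)&(z>50)&(z<90)).astype(np.uint8); el=cv2.fitEllipse(max(cv2.findContours(dk,0,1)[0],key=cv2.contourArea)); print(el,ray(d,[el[0]],63))
cv2.imwrite("pics/s4.png",cv2.resize(d["img"][y-45:y+45,x-60:x+60],(600,450),interpolation=cv2.INTER_CUBIC)[:,:,::-1])
E
```

```text
[667.86331478  -5.32282716  55.14333621] [-2.13183218  0.18349734  2.13150791] [ 1.17811425 -0.2122268  -3.00925819] [-0.00966654 -0.38568732 -0.03487673] 15.84260817595835 [-0.03  0.7   1.61  0.    0.83  1.72]
[60.57442473 61.64204609 62.06542137]
((278.3922424316406, 206.0602569580078), (14.321256637573242, 25.138324737548828), 88.3778305053711) [[567.15385214  14.18900487  63.        ]]
```

View pics/s4.png

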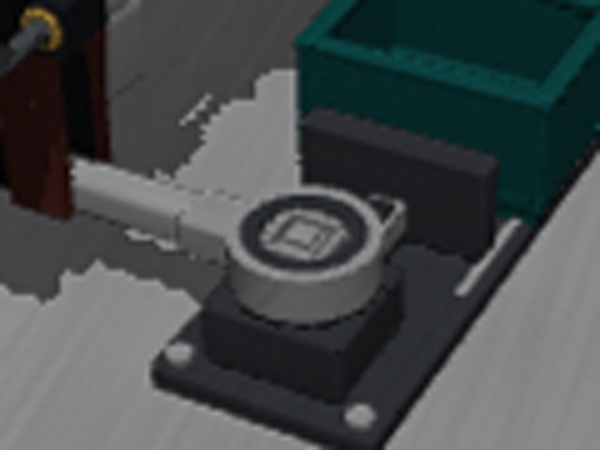

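The wrench is fully seated: the square head is flush in the bore, with the ring's top about 62 mm up. Next, estimate the jaw travel from the first top image (jaw and stop top edges), then swing.

```bash
python3 - <<'E'
from h import *
d=dict(np.load("top0.npz"))
u=np.array([np.cos(np.radians(-99.8)),np.sin(np.radians(-99.8))])
a=ray(d,[(324-.4,218.1)],56)[0][:2]@u; b=ray(d,[(387-.4,227.6)],57)[0][:2]@u; s=np.array([569,11.5])@u
print("jaw",a-s,"stop",b-s,"travel",b-s-82-84, "rel", b-a-84)
E
```

```text
jaw 81.97441775605948 stop 198.27957977796314 travel 32.279579777963136 rel 32.305162021903655
```

Call:
apply_moves --increments '[{"gripper": 0, "delta_pos": [0, -1.2, 0.07], "dr": [-0.12, 0, 0]}, {"gripper": 0, "delta_pos": [0, -1.2, 0.07], "dr": [-0.12, 0, 0]}, {"gripper": 0, "delta_pos": [0, -1.2, 0.07], "dr": [-0.12, 0, 0]}, {"gripper": 0, "delta_pos": [0, -1.2, 0.07], "dr": [-0.12, 0, 0]}, {"gripper": 0, "delta_pos": [0, -1.2, 0.07], "dr": [-0.12, 0, 0]}]'

```text
t: 8.73
ee_pos: [660.5, 53.9, 55.3]
orientation: [1.982, 0.437, -1.98]
ft_force: [1.5, -1.4, -3.3]
width: 15.9
```

```bash
cat > st.py <<'E'
from workcell import ctrl
from h import *
from scipy.spatial.transform import Rotation as Ro
def show():
    o=ctrl.get_obs(); R=Ro.from_rotvec(o["orientation"]).as_matrix(); h=-R[:2,2]; e=o["ee_pos"]; f=o["ft_force"]
    print("t",round(o["t"],2),"yaw",np.degrees(np.arctan2(h[1],h[0])).round(2),"centre@100.5",(e[:2]-100.5*h).round(2),"z",e[2].round(1),"f",f.round(1),"rad",(f[:2]@h).round(2),"tan(y)",(f[:2]@R[:2,1]).round(2),"M",o["moment"].round(3),"w",round(o["width"],1),"q6",o["qpos"][5].round(2),"tilt",R[2,1:].round(3))
if __name__=="__main__": show()
E
python3 st.py
```

```text
t 8.73 yaw 24.89 centre@100.5 [569.35  11.55] z 55.3 f [ 1.5 -1.4 -3.3] rad 0.83 tan(y) 1.89 M [-0.294 -0.271  0.183] w 15.9 q6 1.2 tilt [ 0. -0.]
```

Ring centre from the robot's kinematics stays at (569.3,11.6), so the arc is correct and the ratchet slips. Expected jaw travel is about 32 mm, or 2.7 rad. Continue the return stroke.

Call:
apply_moves --increments '[{"gripper": 0, "delta_pos": [0, -1.2, 0.07], "dr": [-0.12, 0, 0]}, {"gripper": 0, "delta_pos": [0, -1.2, 0.07], "dr": [-0.12, 0, 0]}, {"gripper": 0, "delta_pos": [0, -1.2, 0.07], "dr": [-0.12, 0, 0]}, {"gripper": 0, "delta_pos": [0, -1.2, 0.07], "dr": [-0.12, 0, 0]}, {"gripper": 0, "delta_pos": [0, -1.2, 0.07], "dr": [-0.12, 0, 0]}]'

```text
t: 9.15
ee_pos: [620.6, 97.8, 55.2]
orientation: [1.592, 0.906, -1.592]
ft_force: [0.8, -3.6, -3.1]
width: 15.5
```

Call:
apply_moves --increments '[{"gripper": 0, "delta_pos": [0, -1.2, 0.07], "dr": [-0.12, 0, 0]}, {"gripper": 0, "delta_pos": [0, -1.2, 0.07], "dr": [-0.12, 0, 0]}, {"gripper": 0, "delta_pos": [0, -1.2, 0.07], "dr": [-0.12, 0, 0]}, {"gripper": 0, "delta_pos": [0, -1.2, 0.07], "dr": [-0.12, 0, 0]}, {"gripper": 0, "delta_pos": [0, -1.2, 0.07], "dr": [-0.12, 0, 0]}]'

```text
t: 9.57
ee_pos: [563.0, 111.7, 55.3]
orientation: [1.161, 1.238, -1.162]
ft_force: [2.8, -4.1, -2.9]
width: 15.8
```

```bash
python3 st.py
```

```text
t 9.57 yaw 93.69 centre@100.5 [569.5   11.42] z 55.3 f [ 2.8 -4.1 -2.9] rad -4.28 tan(y) 2.52 M [-0.739 -0.385  0.13 ] w 15.8 q6 0.11 tilt [0.    0.001]
```

Call:
apply_moves --increments '[{"gripper": 0, "delta_pos": [0, -1.2, 0.1], "dr": [-0.12, 0, 0]}, {"gripper": 0, "delta_pos": [0, -1.2, 0.1], "dr": [-0.12, 0, 0]}, {"gripper": 0, "delta_pos": [0, -1.2, 0.07], "dr": [-0.12, 0, 0]}, {"gripper": 0, "delta_pos": [0, -1.2, 0.07], "dr": [-0.12, 0, 0]}, {"gripper": 0, "delta_pos": [0, -1.2, 0.07], "dr": [-0.12, 0, 0]}]'

```text
t: 9.98
ee_pos: [507.9, 90.5, 55.5]
orientation: [0.708, 1.451, -0.707]
ft_force: [4.8, -3.7, -2.6]
width: 16.0
```

Call:
apply_moves --increments '[{"gripper": 0, "delta_pos": [0, -1.2, 0.07], "dr": [-0.12, 0, 0]}, {"gripper": 0, "delta_pos": [0, -1.2, 0.07], "dr": [-0.12, 0, 0]}, {"gripper": 0, "delta_pos": [0, -1.2, 0.07], "dr": [-0.12, 0, 0]}, {"gripper": 0, "delta_pos": [0, 0, 0], "dr": [0, 0, 0]}, {"gripper": 0, "delta_pos": [0, 0, 0], "dr": [0, 0, 0]}]'

```text
t: 10.4
ee_pos: [484.3, 64.0, 55.6]
orientation: [0.436, 1.526, -0.435]
ft_force: [1.3, 1.6, -2.8]
width: 15.6
```

```bash
python3 st.py
```

```text
t 10.4 yaw 148.18 centre@100.5 [569.67  11.03] z 55.6 f [ 1.3  1.6 -2.8] rad -0.24 tan(y) 2.08 M [ 0.262 -0.309  0.18 ] w 15.6 q6 -0.91 tilt [0.001 0.001]
```

Now the drive stroke, clockwise.

Call:
apply_moves --increments '[{"gripper": 0, "delta_pos": [0.05, 1.2, 0.07], "dr": [0.12, 0, 0]}, {"gripper": 0, "delta_pos": [0, 1.2, 0.07], "dr": [0.12, 0, 0]}, {"gripper": 0, "delta_pos": [0, 1.2, 0.07], "dr": [0.12, 0, 0]}, {"gripper": 0, "delta_pos": [0, 1.2, 0.07], "dr": [0.12, 0, 0]}, {"gripper": 0, "delta_pos": [0, 1.2, 0.07], "dr": [0.12, 0, 0]}]'

```text
t: 10.82
ee_pos: [529.1, 103.3, 54.7]
orientation: [0.9, 1.375, -0.902]
ft_force: [3.6, -8.7, -3.0]
width: 15.5
```

```bash
python3 st.py
```

```text
t 10.82 yaw 113.55 centre@100.5 [569.24  11.16] z 54.7 f [ 3.6 -8.7 -3. ] rad -9.4 tan(y) -0.22 M [-1.506 -0.549  0.199] w 15.5 q6 -0.24 tilt [-0.001  0.001]
```

Call:
apply_moves --increments '[{"gripper": 0, "delta_pos": [0, 1.2, 0.07], "dr": [0.12, 0, 0]}, {"gripper": 0, "delta_pos": [0, 1.2, 0.07], "dr": [0.12, 0, 0]}, {"gripper": 0, "delta_pos": [0, 1.2, 0.07], "dr": [0.12, 0, 0]}, {"gripper": 0, "delta_pos": [0, 1.2, 0.07], "dr": [0.12, 0, 0]}, {"gripper": 0, "delta_pos": [0, 1.2, 0.07], "dr": [0.12, 0, 0]}]'

```text
t: 11.23
ee_pos: [587.5, 110.2, 54.5]
orientation: [1.345, 1.114, -1.348]
ft_force: [0.5, -5.0, -1.6]
width: 15.7
```

```bash
python3 st.py
```

```text
t 11.23 yaw 79.19 centre@100.5 [568.62  11.52] z 54.5 f [ 0.5 -5.  -1.6] rad -4.78 tan(y) 1.47 M [-1.029 -0.022  0.435] w 15.7 q6 0.36 tilt [-0.001  0.002]
```

Call:
apply_moves --increments '[{"gripper": 0, "delta_pos": [0, 1.2, 0.07], "dr": [0.12, 0, 0]}, {"gripper": 0, "delta_pos": [0, 1.2, 0.07], "dr": [0.12, 0, 0]}, {"gripper": 0, "delta_pos": [0, 1.2, 0.07], "dr": [0.12, 0, 0]}, {"gripper": 0, "delta_pos": [0, 1.2, 0.07], "dr": [0.12, 0, 0]}, {"gripper": 0, "delta_pos": [0, 1.2, 0.07], "dr": [0.12, 0, 0]}]'

```text
t: 11.65
ee_pos: [640.1, 83.0, 54.6]
orientation: [1.761, 0.726, -1.763]
ft_force: [-0.7, -1.6, -1.4]
width: 16.0
```

```bash
python3 st.py
```

```text
t 11.65 yaw 44.8 centre@100.5 [568.75  12.15] z 54.6 f [-0.7 -1.6 -1.4] rad -1.62 tan(y) 0.58 M [-0.395  0.07   0.397] w 16.0 q6 0.9 tilt [-0.     0.001]
```

Torque about the spindle, Mz − r·Fy, reads about 0.3 N·m while driving and about −0.12 while slipping, which matches the description. I'll use it as the gauge and measure the jaw by depth.

Call:
apply_moves --increments '[{"gripper": 0, "delta_pos": [0, 1.2, 0.07], "dr": [0.12, 0, 0]}, {"gripper": 0, "delta_pos": [0, 1.2, 0.07], "dr": [0.12, 0, 0]}, {"gripper": 0, "delta_pos": [0, 1.2, 0.07], "dr": [0.12, 0, 0]}, {"gripper": 0, "delta_pos": [0, 1.2, 0.07], "dr": [0.12, 0, 0]}, {"gripper": 0, "delta_pos": [0, 1.2, 0.07], "dr": [0.12, 0, 0]}]'

```text
t: 12.07
ee_pos: [668.2, 30.7, 54.6]
orientation: [2.126, 0.193, -2.126]
ft_force: [0.8, 0.5, -1.4]
width: 16.0
```

```bash
sed -i 's/"M",o\["moment"\]/"T",(o["moment"][2]-0.1005*(f[:2]@R[:2,1])).round(3),"M",o["moment"]/' st.py; cat > jaw.py <<'E'
from st import *
def jaw(d,S):
    P=cloud(d); u=np.array([np.cos(np.radians(-99.8)),np.sin(np.radians(-99.8))]); v=np.array([-u[1],u[0]])
    q=P[...,:2]-S; a=q@u; b=q@v; z=P[...,2]; hsv=cv2.cvtColor(d["img"],cv2.COLOR_RGB2HSV)
    teal=(hsv[...,1]>110)&(hsv[...,0]>75)&(hsv[...,0]<100)
    m=(a>60)&(a<130)&(np.abs(b)<36)&(z>51)&(z<60)&~teal; pm=teal&(z>60)&(z<80)&(np.abs(b)<40)
    st=(a>170)&(a<230)&(np.abs(b)<40)&(z>51)&(z<62)&~teal
    print("jaw a",np.percentile(a[m],[2,50,98]).round(1) if m.sum()>5 else None,m.sum(),"pot a",np.percentile(a[pm],[1,99]).round(1) if pm.sum()>5 else None,pm.sum(),"stop",np.percentile(a[st],[2,50]).round(1) if st.sum()>5 else None)
if __name__=="__main__":
    show(); jaw(ctrl.get_image("side"),[568,13.4]); jaw(ctrl.get_image("top"),[569,11.5])
E
python3 jaw.py; python3 -c "
from jaw import *
jaw(dict(np.load('side0.npz')),[568,13.4]); jaw(dict(np.load('top0.npz')),[569,11.5])"
```

```text
t 12.07 yaw 10.41 centre@100.5 [569.31  12.52] z 54.6 f [ 0.8  0.5 -1.4] rad 0.84 tan(y) -0.39 T 0.517 M [-0.036  0.017  0.478] w 16.0 q6 1.42 tilt [0. 0.]
jaw a [ 92.   96.8 105.6] 181 pot a [105.7 189. ] 416 stop None
jaw a None 0 pot a [181.9 190.4] 146 stop [184.1 203.9]
jaw a [68.5 73.4 82.1] 197 pot a [ 98.6 183. ] 424 stop [204.4 207.9]
jaw a [ 69.4  76.4 100.1] 316 pot a [ 99.9 183. ] 424 stop [176.6 203.7]
```

Jaw moved 23.5 mm and is now pushing the pot; about 9 mm (0.74 rad) remains. A bit more drive, then a return stroke.

Call:
apply_moves --increments '[{"gripper": 0, "delta_pos": [0, 1.2, 0.07], "dr": [0.12, 0, 0]}, {"gripper": 0, "delta_pos": [0, 1.2, 0.07], "dr": [0.12, 0, 0]}, {"gripper": 0, "delta_pos": [0, 1.0, 0.05], "dr": [0.1, 0, 0]}, {"gripper": 0, "delta_pos": [0, 0, 0], "dr": [0, 0, 0]}, {"gripper": 0, "delta_pos": [0, 0, 0], "dr": [0, 0, 0]}]'

```text
t: 12.58
ee_pos: [669.0, -2.7, 54.9]
orientation: [-2.146, 0.158, 2.143]
ft_force: [3.3, 0.3, -1.7]
width: 15.7
```

```bash
python3 jaw.py
```

```text
t 12.58 yaw -8.43 centre@100.5 [569.56  12.06] z 54.9 f [ 3.3  0.3 -1.7] rad 3.22 tan(y) -0.76 T 0.347 M [-0.066 -0.581  0.271] w 15.7 q6 1.7 tilt [-0.    -0.001]
jaw a [ 95.9 101.5 110.6] 182 pot a [109.7 194.3] 417 stop None
jaw a None 0 pot a None 0 stop None
```

Call:
apply_moves --increments '[{"gripper": 0, "delta_pos": [0, -1.2, 0.07], "dr": [-0.12, 0, 0]}, {"gripper": 0, "delta_pos": [0, -1.2, 0.07], "dr": [-0.12, 0, 0]}, {"gripper": 0, "delta_pos": [0, -1.2, 0.07], "dr": [-0.12, 0, 0]}, {"gripper": 0, "delta_pos": [0, -1.2, 0.07], "dr": [-0.12, 0, 0]}, {"gripper": 0, "delta_pos": [0, -1.2, 0.07], "dr": [-0.12, 0, 0]}]'

```text
t: 13.1
ee_pos: [659.4, 56.4, 54.5]
orientation: [1.966, 0.458, -1.967]
ft_force: [0.1, -3.2, -1.7]
width: 15.3
```

Call:
apply_moves --increments '[{"gripper": 0, "delta_pos": [0, -1.2, 0.07], "dr": [-0.12, 0, 0]}, {"gripper": 0, "delta_pos": [0, -1.2, 0.07], "dr": [-0.12, 0, 0]}, {"gripper": 0, "delta_pos": [0, -1.2, 0.07], "dr": [-0.12, 0, 0]}, {"gripper": 0, "delta_pos": [0, -1.2, 0.07], "dr": [-0.12, 0, 0]}, {"gripper": 0, "delta_pos": [0, -1.2, 0.07], "dr": [-0.12, 0, 0]}]'

```text
t: 13.52
ee_pos: [618.3, 99.4, 54.3]
orientation: [1.574, 0.922, -1.577]
ft_force: [1.4, -7.0, -2.4]
width: 15.7
```

```bash
python3 jaw.py
```

```text
t 13.52 yaw 60.67 centre@100.5 [569.04  11.77] z 54.3 f [ 1.4 -7.  -2.4] rad -5.41 tan(y) 4.65 T -0.099 M [-1.048 -0.179  0.368] w 15.7 q6 0.65 tilt [-0.001  0.002]
jaw a [ 96.4 101.8 110. ] 177 pot a [109.6 194.6] 421 stop None
jaw a [ 97.1 104.  111.2] 315 pot a [111.1 194. ] 367 stop [187.8 204. ]
```

Remaining about 4 mm. Now the final drive stroke, in smaller and smaller steps.

Call:
apply_moves --increments '[{"gripper": 0, "delta_pos": [0, 0.6, 0.02], "dr": [0.06, 0, 0]}, {"gripper": 0, "delta_pos": [0, 0.6, 0.02], "dr": [0.06, 0, 0]}, {"gripper": 0, "delta_pos": [0, 0.6, 0.02], "dr": [0.06, 0, 0]}, {"gripper": 0, "delta_pos": [0, 0.6, 0.02], "dr": [0.06, 0, 0]}, {"gripper": 0, "delta_pos": [0, 0.6, 0.02], "dr": [0.06, 0, 0]}]'

```text
t: 14.03
ee_pos: [643.0, 80.0, 54.5]
orientation: [1.786, 0.697, -1.788]
ft_force: [1.5, -2.9, -2.8]
width: 16.0
```

```bash
python3 jaw.py
```

```text
t 14.03 yaw 42.62 centre@100.5 [569.06  11.91] z 54.5 f [ 1.5 -2.9 -2.8] rad -0.9 tan(y) 3.14 T -0.001 M [-0.549 -0.221  0.314] w 16.0 q6 0.93 tilt [-0.     0.001]
jaw a [ 95.8 102.2 110.5] 181 pot a [110.  194.7] 416 stop None
jaw a [ 96.9 104.1 111.1] 318 pot a [111.  193.8] 401 stop [187.8 204. ]
```

Call:
apply_moves --increments '[{"gripper": 0, "delta_pos": [0, 0.4, 0.01], "dr": [0.04, 0, 0]}, {"gripper": 0, "delta_pos": [0, 0.4, 0.01], "dr": [0.04, 0, 0]}, {"gripper": 0, "delta_pos": [0, 0.4, 0.01], "dr": [0.04, 0, 0]}, {"gripper": 0, "delta_pos": [0, 0, 0], "dr": [0, 0, 0]}, {"gripper": 0, "delta_pos": [0, 0, 0], "dr": [0, 0, 0]}]'

```text
t: 14.55
ee_pos: [650.1, 71.2, 54.5]
orientation: [1.86, 0.607, -1.861]
ft_force: [-0.1, 0.4, -2.8]
width: 15.9
```

```bash
python3 jaw.py
```

```text
t 14.55 yaw 36.1 centre@100.5 [568.92  12.03] z 54.5 f [-0.1  0.4 -2.8] rad 0.14 tan(y) -0.34 T 0.42 M [-0.029 -0.22   0.386] w 15.9 q6 1.03 tilt [-0.001  0.   ]
jaw a [ 97.1 102.  110.8] 177 pot a [110.2 194.4] 407 stop None
jaw a [ 97.9 104.6 111.7] 311 pot a [111.5 194.5] 409 stop [188.3 204.3]
```

Call:
apply_moves --increments '[{"gripper": 0, "delta_pos": [0, 0.25, 0.01], "dr": [0.025, 0, 0]}, {"gripper": 0, "delta_pos": [0, 0.25, 0], "dr": [0.025, 0, 0]}, {"gripper": 0, "delta_pos": [0, 0.25, 0.01], "dr": [0.025, 0, 0]}, {"gripper": 0, "delta_pos": [0, 0.25, 0], "dr": [0.025, 0, 0]}, {"gripper": 0, "delta_pos": [0, 0, 0], "dr": [0, 0, 0]}]'

```text
t: 15.07
ee_pos: [656.1, 62.1, 54.7]
orientation: [1.926, 0.518, -1.925]
ft_force: [1.0, 1.9, -2.5]
width: 15.5
```

```bash
cat > tq.py <<'E'
from jaw import *
T=[]
for i in range(6):
    o=ctrl.get_obs(); R=Ro.from_rotvec(o["orientation"]).as_matrix(); T.append(o["moment"][2]-0.1005*(o["ft_force"][:2]@R[:2,1]))
    if i<5: d=ctrl.get_image("top" if i<4 else "side")
    if i==3: jaw(d,[569,11.5])
    if i==4: jaw(d,[568,13.4])
show(); print("Tmean",np.mean(T).round(3),np.round(T,2))
E
python3 tq.py
```

```text
jaw a [ 99.  106.  112.9] 318 pot a [112.7 195.8] 420 stop [189.6 205. ]
jaw a [ 97.7 103.3 112.4] 186 pot a [111.1 196.1] 418 stop None
t 15.32 yaw 30.28 centre@100.5 [569.13  11.82] z 54.7 f [ 1.7  1.9 -4.2] rad 2.42 tan(y) -0.75 T 0.373 M [ 0.297 -0.409  0.298] w 16.3 q6 1.12 tilt [ 0. -0.]
Tmean 0.378 [0.39 0.32 0.33 0.44 0.41 0.37]
```

Call:
apply_moves --increments '[{"gripper": 0, "delta_pos": [0, 0.2, 0], "dr": [0.02, 0, 0]}, {"gripper": 0, "delta_pos": [0, 0.2, 0.01], "dr": [0.02, 0, 0]}, {"gripper": 0, "delta_pos": [0, 0, 0], "dr": [0, 0, 0]}, {"gripper": 0, "delta_pos": [0, 0, 0], "dr": [0, 0, 0]}, {"gripper": 0, "delta_pos": [0, 0, 0], "dr": [0, 0, 0]}]'

```text
t: 15.73
ee_pos: [657.9, 58.9, 54.8]
orientation: [1.949, 0.485, -1.948]
ft_force: [3.2, 1.7, -2.9]
width: 15.4
```

```bash
python3 tq.py
```

```text
jaw a [ 99.5 106.5 113.5] 316 pot a [113.4 196.4] 425 stop [190.1 205.4]
jaw a [ 98.8 103.8 112.2] 176 pot a [112.1 197. ] 406 stop None
t 15.98 yaw 27.98 centre@100.5 [569.15  11.79] z 54.8 f [ 2.8  2.1 -3.2] rad 3.46 tan(y) -0.49 T 0.336 M [ 0.461 -0.596  0.287] w 16.0 q6 1.15 tilt [ 0. -0.]
Tmean 0.296 [0.21 0.41 0.23 0.3  0.3  0.34]
```

Call:
apply_moves --increments '[{"gripper": 0, "delta_pos": [0, 0.15, 0.02], "dr": [0.015, 0, 0]}, {"gripper": 0, "delta_pos": [0, 0.15, 0.02], "dr": [0.015, 0, 0]}, {"gripper": 0, "delta_pos": [0, 0, 0], "dr": [0, 0, 0]}, {"gripper": 0, "delta_pos": [0, 0, 0], "dr": [0, 0, 0]}, {"gripper": 0, "delta_pos": [0, 0, 0], "dr": [0, 0, 0]}]'

```text
t: 16.4
ee_pos: [659.3, 56.1, 54.9]
orientation: [1.969, 0.458, -1.966]
ft_force: [4.5, 2.9, -2.7]
width: 15.6
```

```bash
python3 tq.py
```

```text
jaw a [ 99.7 107.  113.8] 311 pot a [113.6 196.9] 426 stop [190.4 205.3]
jaw a [ 99.2 104.2 112.5] 177 pot a [112.6 196.4] 414 stop None
t 16.65 yaw 26.2 centre@100.5 [569.14  11.7 ] z 54.9 f [ 3.9  3.1 -4.2] rad 4.84 tan(y) -1.07 T 0.262 M [ 0.547 -0.84   0.154] w 15.8 q6 1.18 tilt [ 0.    -0.001]
Tmean 0.327 [0.28 0.33 0.43 0.38 0.28 0.26]
```

Call:
apply_moves --increments '[{"gripper": 0, "delta_pos": [0, 0.13, -0.02], "dr": [0.013, 0, 0]}, {"gripper": 0, "delta_pos": [0, 0.13, -0.02], "dr": [0.013, 0, 0]}, {"gripper": 0, "delta_pos": [0, 0, 0], "dr": [0, 0, 0]}, {"gripper": 0, "delta_pos": [0, 0, 0], "dr": [0, 0, 0]}, {"gripper": 0, "delta_pos": [0, 0, 0], "dr": [0, 0, 0]}]'

```text
t: 17.07
ee_pos: [660.4, 53.8, 54.8]
orientation: [1.983, 0.435, -1.982]
ft_force: [4.0, 2.2, -2.6]
width: 15.5
```

```bash
python3 tq.py
```

```text
jaw a [100.4 107.9 114.2] 282 pot a [113.9 197.1] 430 stop [190.8 205.9]
jaw a [ 99.4 104.7 113. ] 178 pot a [112.6 196.7] 410 stop None
t 17.32 yaw 24.77 centre@100.5 [569.13  11.76] z 54.8 f [ 4.3  3.  -2.2] rad 5.18 tan(y) -0.93 T 0.386 M [ 0.568 -0.886  0.293] w 15.4 q6 1.2 tilt [ 0. -0.]
Tmean 0.303 [0.27 0.28 0.25 0.34 0.3  0.39]
```

Call:
apply_moves --increments '[{"gripper": 0, "delta_pos": [0, 0.1, 0], "dr": [0.01, 0, 0]}, {"gripper": 0, "delta_pos": [0, 0.1, 0], "dr": [0.01, 0, 0]}, {"gripper": 0, "delta_pos": [0, 0, 0], "dr": [0, 0, 0]}, {"gripper": 0, "delta_pos": [0, 0, 0], "dr": [0, 0, 0]}, {"gripper": 0, "delta_pos": [0, 0, 0], "dr": [0, 0, 0]}]'

```text
t: 17.73
ee_pos: [661.2, 52.1, 54.8]
orientation: [1.995, 0.417, -1.994]
ft_force: [3.2, 3.5, -4.9]
width: 16.3
```

```bash
python3 tq.py
```

```text
jaw a [100.6 108.6 114.4] 217 pot a [114.2 197.3] 424 stop [190.9 206. ]
jaw a [ 99.7 104.5 113.2] 179 pot a [112.7 197.3] 411 stop None
t 17.98 yaw 23.64 centre@100.5 [569.15  11.78] z 54.8 f [ 4.7  3.3 -2.7] rad 5.66 tan(y) -1.17 T 0.354 M [ 0.587 -0.903  0.237] w 15.6 q6 1.22 tilt [ 0. -0.]
Tmean 0.381 [0.44 0.36 0.38 0.37 0.39 0.35]
```

Call:
apply_moves --increments '[{"gripper": 0, "delta_pos": [0, 0.1, -0.02], "dr": [0.01, 0, 0]}, {"gripper": 0, "delta_pos": [0, 0.1, -0.02], "dr": [0.01, 0, 0]}, {"gripper": 0, "delta_pos": [0, 0, 0], "dr": [0, 0, 0]}, {"gripper": 0, "delta_pos": [0, 0, 0], "dr": [0, 0, 0]}, {"gripper": 0, "delta_pos": [0, 0, 0], "dr": [0, 0, 0]}]'

```text
t: 18.4
ee_pos: [662.0, 50.3, 54.6]
orientation: [2.006, 0.399, -2.007]
ft_force: [3.1, 1.8, -2.3]
width: 15.7
```

```bash
python3 tq.py
```

```text
jaw a [100.8 109.1 114.4] 154 pot a [114.3 197.5] 403 stop [191.1 205.7]
jaw a [100.  104.8 113.6] 177 pot a [113.  198.2] 411 stop None
t 18.65 yaw 22.49 centre@100.5 [569.17  11.92] z 54.6 f [ 2.9  2.4 -3.7] rad 3.6 tan(y) -1.12 T 0.419 M [ 0.341 -0.557  0.306] w 15.8 q6 1.24 tilt [-0.  0.]
Tmean 0.327 [0.32 0.23 0.3  0.42 0.27 0.42]
```

Call:
apply_moves --increments '[{"gripper": 0, "delta_pos": [0, 0.1, -0.01], "dr": [0.01, 0, 0]}, {"gripper": 0, "delta_pos": [0, 0.1, -0.01], "dr": [0.01, 0, 0]}, {"gripper": 0, "delta_pos": [0, 0, 0], "dr": [0, 0, 0]}, {"gripper": 0, "delta_pos": [0, 0, 0], "dr": [0, 0, 0]}, {"gripper": 0, "delta_pos": [0, 0, 0], "dr": [0, 0, 0]}]'

```text
t: 19.07
ee_pos: [662.8, 48.5, 54.5]
orientation: [2.017, 0.38, -2.019]
ft_force: [0.9, 2.5, -2.7]
width: 15.9
```

```bash
python3 tq.py
```

```text
jaw a [100.8 109.3 114.5] 101 pot a [114.4 197.6] 360 stop [191.1 205.9]
jaw a [100.  104.6 113.8] 177 pot a [113.3 197.2] 414 stop None
t 19.32 yaw 21.33 centre@100.5 [569.17  11.98] z 54.6 f [ 0.7  1.9 -2.2] rad 1.39 tan(y) -1.54 T 0.47 M [ 0.318 -0.22   0.316] w 15.8 q6 1.25 tilt [-0.     0.001]
Tmean 0.481 [0.5  0.49 0.41 0.51 0.51 0.47]
```

Torque stepped up to 0.48 N·m from a baseline of about 0.33, so the pot is tight at about 12–13 N. One tiny step more.

Call:
apply_moves --increments '[{"gripper": 0, "delta_pos": [0, 0.05, 0], "dr": [0.005, 0, 0]}, {"gripper": 0, "delta_pos": [0, 0, 0], "dr": [0, 0, 0]}, {"gripper": 0, "delta_pos": [0, 0, 0], "dr": [0, 0, 0]}, {"gripper": 0, "delta_pos": [0, 0, 0], "dr": [0, 0, 0]}, {"gripper": 0, "delta_pos": [0, 0, 0], "dr": [0, 0, 0]}]'

```text
t: 19.73
ee_pos: [663.0, 48.0, 54.6]
orientation: [2.02, 0.375, -2.022]
ft_force: [-0.6, 0.7, -3.3]
width: 16.2
```

```bash
python3 tq.py
```

```text
jaw a [101.1 109.3 114.5] 86 pot a [114.4 197.3] 348 stop [191.1 205.9]
jaw a [100.1 104.9 113.6] 177 pot a [113.1 198. ] 413 stop None
t 19.98 yaw 21.05 centre@100.5 [569.24  11.99] z 54.6 f [-1.3  1.3 -1.9] rad -0.74 tan(y) -1.68 T 0.451 M [0.218 0.092 0.283] w 15.8 q6 1.26 tilt [-0.     0.001]
Tmean 0.424 [0.34 0.37 0.51 0.39 0.47 0.45]
```

```bash
cat > tm.py <<'E'
from st import *
T=[]
for i in range(14):
    o=ctrl.get_obs(); R=Ro.from_rotvec(o["orientation"]).as_matrix(); T.append(o["moment"][2]-0.1005*(o["ft_force"][:2]@R[:2,1])); ctrl.get_image("top")
print("Tmean",np.mean(T).round(3),"se",(np.std(T)/14**.5).round(3),np.round(T,2))
E
python3 tm.py
```

```text
Tmean 0.482 se 0.015 [0.45 0.47 0.55 0.44 0.48 0.42 0.44 0.53 0.45 0.56 0.44 0.62 0.45 0.45]
```

Call:
apply_moves --increments '[{"gripper": 0, "delta_pos": [0, 0.05, 0], "dr": [0.005, 0, 0]}, {"gripper": 0, "delta_pos": [0, 0, 0], "dr": [0, 0, 0]}, {"gripper": 0, "delta_pos": [0, 0, 0], "dr": [0, 0, 0]}, {"gripper": 0, "delta_pos": [0, 0, 0], "dr": [0, 0, 0]}, {"gripper": 0, "delta_pos": [0, 0, 0], "dr": [0, 0, 0]}]'

```text
t: 21.1
ee_pos: [663.3, 47.6, 54.6]
orientation: [2.023, 0.371, -2.024]
ft_force: [-3.1, 0.9, -3.0]
width: 15.9
```

```bash
python3 tm.py
```

```text
Tmean 0.481 se 0.01 [0.5  0.44 0.48 0.44 0.52 0.55 0.46 0.46 0.51 0.4  0.5  0.47 0.52 0.48]
```

Torque reads 0.48 ± 0.01 and the angle past first touch is at most 0.03 rad, so force is about 13–15 N. One last 0.004 rad, then release slowly and lift.

Call:
apply_moves --increments '[{"gripper": 0, "delta_pos": [0, 0.04, -0.01], "dr": [0.004, 0, 0]}, {"gripper": 0, "delta_pos": [0, 0, 0], "dr": [0, 0, 0]}, {"gripper": 0, "delta_pos": [0, 0, 0], "dr": [0, 0, 0]}, {"gripper": 0, "delta_pos": [0, 0, 0], "dr": [0, 0, 0]}, {"gripper": 0, "delta_pos": [0, 0, 0], "dr": [0, 0, 0]}]'

```text
t: 22.22
ee_pos: [663.5, 47.3, 54.6]
orientation: [2.026, 0.367, -2.027]
ft_force: [-5.4, -0.1, -3.0]
width: 15.5
```

```bash
python3 tm.py; python3 st.py
```

```text
Tmean 0.521 se 0.014 [0.49 0.51 0.52 0.5  0.64 0.43 0.52 0.47 0.58 0.57 0.5  0.54 0.46 0.56]
t 22.92 yaw 20.53 centre@100.5 [569.34  12.01] z 54.6 f [-4.3  0.7 -3.1] rad -3.82 tan(y) -2.18 T 0.544 M [0.099 0.737 0.325] w 15.5 q6 1.27 tilt [-0.     0.001]
```

Call:
apply_moves --increments '[{"gripper": 45, "delta_pos": [0, 0, 0], "dr": [0, 0, 0]}, {"gripper": 45, "delta_pos": [0, 0, 0], "dr": [0, 0, 0]}, {"gripper": 45, "delta_pos": [0, 0, 0], "dr": [0, 0, 0]}, {"gripper": 45, "delta_pos": [0, 0, 0], "dr": [0, 0, 0]}, {"gripper": 45, "delta_pos": [0, 0, 0], "dr": [0, 0, 0]}]'

```text
t: 23.33
ee_pos: [665.1, 47.2, 55.5]
orientation: [2.029, 0.366, -2.023]
ft_force: [0.3, 0.8, 0.2]
width: 39.1
```

Call:
apply_moves --increments '[{"gripper": 45, "delta_pos": [0, 0, 0], "dr": [0, 0, 0]}, {"gripper": 45, "delta_pos": [-0.5, 0, 0], "dr": [0, 0, 0]}, {"gripper": 45, "delta_pos": [-1.0, 0, 0], "dr": [0, 0, 0]}, {"gripper": 45, "delta_pos": [-2.0, 0, 0], "dr": [0, 0, 0]}, {"gripper": 45, "delta_pos": [-2.5, 0, 0], "dr": [0, 0, 0]}]'

```text
t: 23.75
ee_pos: [662.9, 47.2, 114.8]
orientation: [2.024, 0.367, -2.029]
ft_force: [0.2, -0.0, 0.3]
width: 39.4
```

Call:
apply_moves --increments '[{"gripper": 45, "delta_pos": [-3, 0, 0], "dr": [0, 0, 0]}, {"gripper": 45, "delta_pos": [-3, -1, 0], "dr": [0, 0, 0]}, {"gripper": 45, "delta_pos": [-3, -2.5, 0], "dr": [0, 0, 0]}, {"gripper": 45, "delta_pos": [-1, -3.8, 0], "dr": [0, 0, 0]}, {"gripper": 45, "delta_pos": [0, -4, 0], "dr": [0, 0, 0]}]'

```text
t: 24.17
ee_pos: [626.4, 153.6, 220.1]
orientation: [2.037, 0.365, -2.019]
ft_force: [1.1, 0.1, 0.7]
width: 39.4
```

Call:
apply_moves --increments '[{"gripper": 45, "delta_pos": [0, -4, 0], "dr": [0, 0, 0]}, {"gripper": 45, "delta_pos": [0, -3, 0], "dr": [0, 0, 0]}, {"gripper": 45, "delta_pos": [0, 0, 0], "dr": [0, 0, 0]}, {"gripper": 45, "delta_pos": [0, 0, 0], "dr": [0, 0, 0]}, {"gripper": 45, "delta_pos": [0, 0, 0], "dr": [0, 0, 0]}]'

```text
t: 24.58
ee_pos: [599.9, 218.5, 215.5]
orientation: [2.027, 0.367, -2.025]
ft_force: [0.4, -0.4, -0.4]
width: 39.6
```

```bash
python3 - <<'E'
from jaw import *
a=[]
for n,S in(("top",[569,11.5]),("side",[568,13.4])):
    d=ctrl.get_image(n); jaw(d,S); x,y=proj(d,[550,-60,60])[0].astype(int)
    P=cloud(d); near=np.hypot(P[...,0]-568,P[...,1]-12); z=P[...,2]; print(n,np.percentile(z[(near<24)&(z>40)],[50,90,97]))
    a.append(cv2.resize(d["img"][y-75:y+75,x-100:x+100],(400,300)) if n=="side" else cv2.resize(d["img"][80:290,140:420],(400,300)))
cv2.imwrite("pics/fin.png",np.hstack(a)[:,:,::-1])
E
```

```text
jaw a [100.4 107.4 114.5] 315 pot a [114.9 197.3] 323 stop [191.  205.5]
top [60.88031094 63.48160453 64.27206739]
jaw a [ 99.6 104.8 113. ] 182 pot a [113.  197.8] 405 stop None
side [60.28198091 62.37002189 63.04677588]
```

View pics/fin.png

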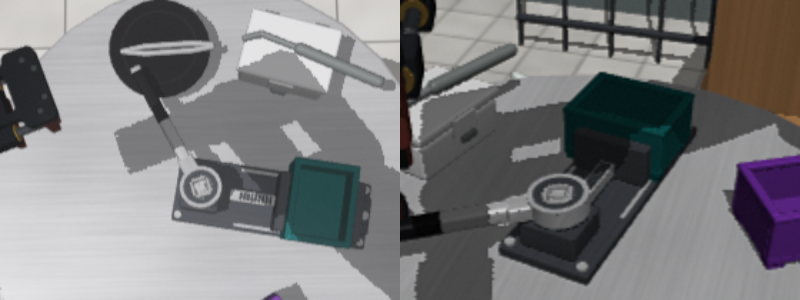

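The final picture shows the wrench seated on the spindle at (200,187), the pot tight between jaw and stop, and the turntable, tweezers, box and pick unmoved. Handing in.

```bash
python3 -c "
from workcell import ctrl
print(ctrl.close_job())"
```

```text
the job is handed in; nothing more can be done
None
```

The teal pot is clamped at about 15–16 N by my torque reading. The wrench is left sitting on the spindle, and the job was handed in about 25 s into the 72 s allowed.

I gripped the loose wrench, fitted its ring fully down over the square head, and made two slipping return strokes and two clockwise drive strokes. The last part went in tiny steps until the jaw was tight, then I let go and moved the gripper well clear.

**Last checks**
- **Clamping force:** the spindle torque rose from about 0.33 N·m while just pushing the pot to 0.52 ± 0.014 N·m, which is about 16 N. The angle past first touch, about 0.034 rad at most, gives up to about 17 N. This was read just before release; I had no way to measure the force afterwards.
- **Ambiguous readings:** torque readings were noisy. One set of six averaged 0.42 N·m between others at 0.48, and one tiny step showed no rise.
- **Jaw:** after release its front face read 113–114.5 mm from the spindle axis by depth, unchanged from before. The pot's far face read 197–198 mm, against 198 mm measured for the stop.
- **Wrench:** the ring's top is at about 63 mm, which is fully seated, with the robot touching nothing.
- **Other things on the stool:** the turntable, tweezers, white box and root pick look unmoved in the last picture. I only compared them by eye, and the purple pot was only partly in view.

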